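Lay out the rivet-setting station

TASK

Lay out the bench for setting rivets: put the steel anvil disc on the middle of the marble slab, stand the blue-lidded tin on the bench midway between the slab and the wooden punch block, and stack the yellow-lidded tin centrally on top of that blue tin. Stand the amber glue jar midway between the slab and the red rivet tray, and the brass weight centred behind the slab (the side away from the robot) with about 30 mm of clear bench between them. Everything ends upright, released and at rest, and the green-lidded tin and the white mallet stay where they are.

Things in the scene. Friction and masses are not known exactly. Their poses are not given: they have to be found in the camera images.
- anvil: loose bright steel disc with a small dark dot on top, 58 mm diameter (top edge bevelled over the last 4 mm), 26 mm high, about 0.45 kg; origin at the centre of its underside, z up
- blue_tin: loose round tin with aluminium sides and a blue lid, 62 mm diameter, 34 mm high, flat top, about 0.16 kg; origin at the centre of its underside, z up
- yellow_tin: loose round tin with aluminium sides and a yellow lid, 52 mm diameter, 30 mm high, about 0.1 kg; origin at the centre of its underside, z up
- glue_jar: loose round amber glass jar with a white lid, 54 mm diameter, 62 mm high, about 0.16 kg; origin at the centre of its underside, z up
- brass_weight: loose turned brass pattern weight, about 0.42 kg, 60 mm high: a round base 50 mm in diameter and 26 mm high, a thin neck, and a grip knob 26 mm in diameter from 38 to 60 mm height; origin at the centre of its underside, z up
- slab: fixed square marble slab, 100 x 100 mm, 30 mm high, flat top; origin at the centre of its underside, z up, its x axis points away from the robot (turned by up to 9 degrees), its y axis points along the row towards the robot's left. The punch block and the rivet tray stand in line with it along its y axis, one on each side, which one on which side varies; centre to centre 213 mm
- punch_block: fixed light wooden block 70 mm (x) x 90 mm (y, along the row) x 40 mm high, with eight upright steel punches in it, highest top 74 mm above the bench; origin at the centre of its underside; to the left or right of the slab
- rivet_tray: fixed open red tray with brass rivets inside, 70 mm (x) x 90 mm (y, along the row) x 22 mm high; origin at the centre of its underside; on the other side of the slab from the punch block
- green_tin: loose tin with a green lid, otherwise just like the blue one (62 mm diameter, 34 mm high), not needed: leave it alone; origin at the centre of its underside
- mallet: loose mallet lying at the back of the bench, white cylindrical head 90 mm long along its x axis and 38 mm in diameter, wooden handle 21 mm thick reaching about 200 mm along its y axis; not needed: leave it alone; origin on the bench below the middle of the head
There are look-alikes about, which are no part of the job. Of the things that look like the brass_weight, take the one that is farthest to the robot's right at the start.

How it is judged:
At the end, for the whole second after the job is handed in: Anvil on the slab, yellow tin on the blue, each within 12 mm of centre; blue tin and glue jar on the bench within 15 mm of midway slab-block and slab-tray; brass weight 15 to 45 mm clear behind the slab, 15 mm of its centre line; all upright, at rest; green tin and mallet moved under 20 mm (horizontal distance between anvil and slab below 0.012 m and z of anvil in the frame of slab between 0.026 and 0.034 m and angle between each of anvil, blue_tin, glue_jar, yellow_tin, brass_weight's own z axis and vertical below 0.1 rad and linear speed of each of anvil, blue_tin, glue_jar, yellow_tin, brass_weight below 0.02 m/s and angular speed of each of anvil, blue_tin, glue_jar, yellow_tin, brass_weight below 0.2 rad/s and x of blue_tin in the frame of slab between -0.015 and 0.015 m and horizontal distance between each of blue_tin, glue_jar and slab below 0.122 m and horizontal distance between blue_tin and punch_block below 0.122 m and height (world z) of blue_tin between -0.004 and 0.004 m and x of glue_jar in the frame of slab between -0.015 and 0.015 m and horizontal distance between glue_jar and rivet_tray below 0.122 m and height (world z) of glue_jar between -0.004 and 0.004 m and horizontal distance between yellow_tin and blue_tin below 0.012 m and z of yellow_tin in the frame of blue_tin between 0.03 and 0.038 m and x of brass_weight in the frame of slab between 0.09 and 0.12 m and y of brass_weight in the frame of slab between -0.015 and 0.015 m and height (world z) of brass_weight between -0.004 and 0.004 m and distance of each of green_tin, mallet from where it was at the start of the episode below 0.02 m); the robot touches nothing.
It fails at once if the green tin was disturbed (moved over 20 mm) (distance of green_tin from where it was at the start of the episode above 0.02 m).
It fails at once if the mallet was disturbed (moved over 20 mm) (distance of mallet from where it was at the start of the episode above 0.02 m).
It also fails if it takes over 138 s, if anything falls off the work surface, if the arm or the gripper's body presses on something with over 40 N, if the wrist force passes 120 N, or if a joint passes its speed limit or range.

ROBOT

A 6-joint arm with a two-finger parallel gripper is mounted at the origin on the work surface. World frame = base frame: x ahead of the robot, y to its left, z up, the work surface at z = 0. Lengths are in m, angles in rad, forces in N, time in s.
With the tool pointing down it reaches from about 0.375 to 0.975 m from the base axis. Payload 3.8 kg.
Tool frame: the origin (TCP) lies midway between the tips of the shut fingers; the grasp point (between the pads) lies 19 mm behind it; z points along the fingers, y is the line along which they close (so a half turn about z gives the same grasp; the last joint's range is limited). The gripper opens to 85 mm and grips with 20 to 120 N. Pads are 22 mm wide; open, the fingers measure 114 mm over their backs; the gripper's body (76 mm by 85 mm) begins 54 mm behind the grasp point. The pads swing forward as they close: fully open they stand 13 mm farther back than shut.
Start: joints at [-1.313, 0.264, 1.604, -0, 1.274, -0.037], TCP at [0.196, -0.646, 0.231] pointing down, gripper open.
Joint ranges: [-2.63, 2.63], [-0.94, 2.18], [0.31, 2.57], [-1.31, 4.45], [0, 2.66], [-2.55, 2.55]. Speed limits (rad/s): [2.57, 2.57, 3.14, 3.14, 3.14, 3.14].

INTERFACE

Orientations are given as a rotation vector (axis times angle).
In Python, from workcell import bot, imaging gives the robot as it stands.
- The arm moves only by the tool step_arm, never from a script. Its argument "series" is a list of rows, each an object of numbers: "grip": the closure, from -1 (fully open) to 1 (shut); "x", "y", "z": the shift along the tool's x, y, z normalised to -1 to 1, where 1 is 500 mm; "ax", "ay", "az": the turn, a rotation vector about the tool's x, y, z normalised to -1 to 1, where 1 is 30 degrees. A call has 1 to 12 rows; each row is the pose to reach, as a shift and turn from the pose commanded when the call began, along the tool's axes at that moment; what a row does not reach only later rows make up. A row lasts 1/10 s, in which the tool goes at most 50 mm and 8.59 degrees, less where a joint would pass 70% of its speed; a pose out of reach is approached as far as the arm can. A call with a number of a shift or a turn outside -1 to 1 is refused whole. A call with a gripper value outside its range is refused whole. The fingers move at their own pace and stop on an object; "force" is the grip in N (left out, the last holds). Time passes only in rows, so rows that repeat a pose let the fingers close. It gives the time, the measured TCP pose, the force, the opening and the grip force at its end, in the units of the state.
- bot.read_state(): the state, without advancing time (a new reading comes with each control period).
- imaging.read_camera(name): name is "scene" or "side" or "wrist"; returns a dict with "img" (400x640x3 uint8, red, green, blue), "fx", "fy", "cx", "cy" (pixels), "R" (3x3) and "t" (3): a world point X has camera coordinates R X + t. Camera axes: x right, y down, z forward; pixel columns grow to the right and rows downward; lengths in m; the calibration is good to about 2 mm. The wrist camera is an equidistant fisheye: a pixel r from the principal point sees the ray r / f radians off the axis. A picture is of the moment at which its call begins. There is no depth.
- bot.finish_job(): hands the job in; it is judged then, once.
The state is a dict: "time": time; "q": joint angles; "joint_vel": joint speeds; "joint_torque": joint torques, N m; "tool_pos": TCP position; "tcp_rot": TCP orientation; "wrist_force": force on the tool from outside, world axes, zero at the start; "torque": the same for the moment, N m; "width": opening from 0.0 (shut) to 1.0 (fully open); "grip_force": force on a finger pad.
Only numpy, scipy, OpenCV 4.12 (cv2) and the standard library are available. Lean on these libraries where they do the work, as an engineer would, in place of code of your own. Each camera call takes 0.05 s, during which the arm holds its last target. There are 200 camera calls.

## Working session

There is one attempt and no reset: what is moved stays moved. The work goes in short steps, Python scripts to look and compute and a tool call to move; the robot and the scene stay as the last step left them, time stands still between calls to the robot, and variables do not carry over. Pictures are saved under pics/ and viewed, at most 17 in all, crops included, and the job is handed in when it is done.

Besides the shell and the picture viewer there is one more tool, called as name([rows], argument=value, ...), one row to a line, values as JSON. step_arm: Moves the arm, as the interface text tells. Scaled input: -1 to 1 covers 500 mm each way for a shift and 30 degrees each way for a turn. Its arguments: {"type":"object","properties":{"series":{"type":"array","items":{"type":"object","properties":{"grip":{"type":"number"},"x":{"type":"number","minimum":-1,"maximum":1},"y":{"type":"number","minimum":-1,"maximum":1},"z":{"type":"number","minimum":-1,"maximum":1},"ax":{"type":"number","minimum":-1,"maximum":1},"ay":{"type":"number","minimum":-1,"maximum":1},"az":{"type":"number","minimum":-1,"maximum":1}}}},"force":{"type":"number"}},"required":["series"]}

```bash
mkdir -p pics; python3 - <<'E'
from workcell import bot, imaging
import cv2,pickle
for n in ["scene","side"]:
    c=imaging.read_camera(n); pickle.dump(c,open(n+'.pkl','wb'))
    cv2.imwrite(f'pics/{n}0.png',c['img'][:,:,::-1])
    print(n,c['fx'],c['cx'],c['cy'],c['R'].round(3).tolist(),c['t'])
print(bot.read_state())
E
```

```text
scene 440.0135833154681 325.2176521564106 199.43591156475028 [[-0.814, 0.58, 0.016], [0.469, 0.674, -0.571], [-0.342, -0.457, -0.821]] [ 0.44166801 -0.26962372  1.62714113]
side 512.6741643174977 322.1268830641321 196.68197024365625 [[-0.772, -0.636, -0.006], [-0.419, 0.515, -0.748], [0.478, -0.575, -0.664]] [0.4682146  0.2677632  1.26241764]
{'time': 0.1, 'q': array([-1.31293095e+00,  2.64705875e-01,  1.60526702e+00,  9.02264187e-06,
        1.27371817e+00, -3.69023692e-02]), 'joint_vel': array([-0.00100775, -0.00183   , -0.00252632,  0.00133465, -0.00118542,
        0.0004326 ]), 'joint_torque': array([-4.71125386e-04, -5.16709936e+01, -3.68590021e+01, -9.69471262e-05,
        6.35670352e-03,  6.95556849e-06]), 'tool_pos': array([ 0.1959252 , -0.64522827,  0.23005165]), 'tcp_rot': array([-3.10547016e+00, -4.61035090e-01,  3.49730269e-04]), 'wrist_force': array([1.19675583, 0.0068822 , 0.26121053]), 'torque': array([-0.05973627,  0.02094524, -0.0502246 ]), 'grip_force': 0.0, 'width': 1.0029931094779303}
```

View pics/scene0.png

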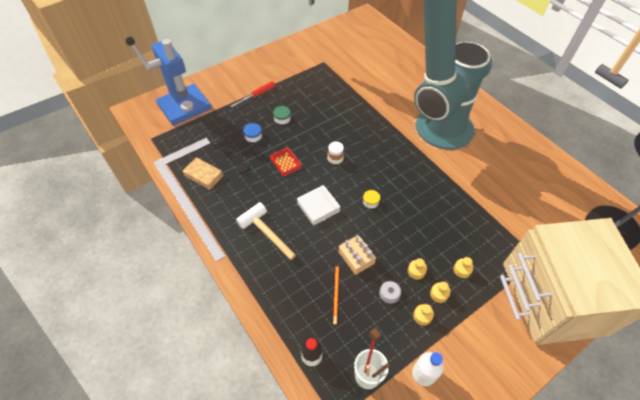

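View pics/side0.png

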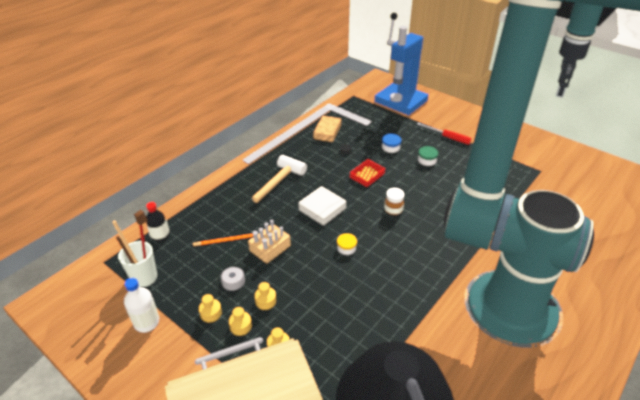

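Scene view: the blue tin is at (252,131), green tin (282,115), tray (286,161), jar (335,152), slab (318,205), yellow tin (371,199), punch block (357,254) and anvil (390,292). The brass pieces are at (417,268), (463,267), (440,292) and (424,314). The side view shows the same things, with the block on the robot's left (+y).

```bash
cat > h.py <<'E'
import numpy as np, cv2
from scipy.spatial.transform import Rotation as Ro
def ray(c,u,v):
    a=(u-c['cx'])/c['fx']; b=(v-c['cy'])/c['fy']
    if c.get('fish'):
        r=np.hypot(a,b); s=np.sin(r)/max(r,1e-9); d=np.array([a*s,b*s,np.cos(r)])
    else: d=np.array([a,b,1.])
    R=np.array(c['R']); return -R.T@np.array(c['t']), R.T@d
def plane(c,u,v,z):
    o,d=ray(c,u,v); return o+d*(z-o[2])/d[2]
def proj(c,X):
    p=np.array(c['R'])@np.array(X)+np.array(c['t'])
    if c.get('fish'):
        h=np.hypot(p[0],p[1]); k=np.arctan2(h,p[2])/max(h,1e-9)
        return c['cx']+c['fx']*p[0]*k, c['cy']+c['fy']*p[1]*k
    return c['cx']+c['fx']*p[0]/p[2], c['cy']+c['fy']*p[1]/p[2]
def tri(c1,p1,c2,p2):
    o1,d1=ray(c1,*p1); o2,d2=ray(c2,*p2)
    s,_,_,_=np.linalg.lstsq(np.c_[d1,-d2],o2-o1,rcond=None)
    a=o1+d1*s[0]; b=o2+d2*s[1]; return (a+b)/2, np.linalg.norm(a-b)
HSV={'blue':((100,120,60),(125,255,255)),'green':((65,60,40),(95,255,255)),'yellow':((20,150,120),(35,255,255)),
 'red':((0,170,80),(8,255,255)),'brass':((15,110,100),(30,255,255)),'white':((0,0,170),(180,50,255)),'wood':((8,60,120),(22,190,255)),
 'steel':((0,0,100),(180,50,255)),'amber':((3,60,40),(20,200,200))}
def blobs(img,col,win=None,amin=15):
    hsv=cv2.cvtColor(img,cv2.COLOR_RGB2HSV); m=cv2.inRange(hsv,*[np.array(x) for x in HSV[col]])
    if win is not None:
        w=np.zeros_like(m); x0,y0,x1,y1=win; w[y0:y1,x0:x1]=255; m&=w
    n,l,s,ce=cv2.connectedComponentsWithStats(m)
    return [(int(s[i,4]),ce[i].round(1).tolist(),s[i,:4].tolist(),(l==i).astype(np.uint8)) for i in np.argsort(-s[1:,4])+1 if s[i,4]>=amin]
E
python3 - <<'E'
import pickle; from h import *
S=pickle.load(open('scene.pkl','rb')); D=pickle.load(open('side.pkl','rb'))
it=[('blue','blue',(235,115,270,145),(375,125,410,160),.030),('green','green',(268,100,298,128),(412,140,445,170),.030),
('yellow','yellow',(358,185,386,212),(332,230,362,258),.026),('tray','red',(265,140,305,180),(345,155,390,192),.015),
('slab','white',(290,180,345,226),(292,182,352,230),.025),('jarlid','white',(322,138,348,165),(380,183,410,215),.057),
('anvil','steel',(375,278,405,306),(217,262,250,295),.02),('block','wood',(335,232,380,275),(245,218,295,265),.03)]
for n,c,w1,w2,z in it:
    a=blobs(S['img'],c,w1); b=blobs(D['img'],c,w2)
    if a and b:
        print(n,a[0][0],a[0][1],b[0][0],b[0][1],plane(S,*a[0][1],z).round(3),plane(D,*b[0][1],z).round(3),tri(S,a[0][1],D,b[0][1])[0].round(3))
    else: print(n,len(a),len(b))
for c,w,Z in ((S,(400,250,485,330),.025),(D,(190,275,300,345),.025)):
    for b in blobs(c['img'],'brass',w): print('brass',b[:3],plane(c,*b[1],Z).round(3))
w=cv2.resize(S['img'][225:335,330:490],(800,550),interpolation=cv2.INTER_CUBIC)
cv2.imwrite('pics/crop1.png',w[:,:,::-1])
E
```

```text
blue 196 [251.8, 129.5] 212 [391.2, 139.0] [ 0.604 -0.363  0.03 ] [ 0.604 -0.366  0.03 ] [ 0.604 -0.365  0.03 ]
green 175 [281.2, 111.9] 231 [428.1, 151.7] [ 0.471 -0.379  0.03 ] [ 0.469 -0.382  0.03 ] [ 0.47  -0.382  0.028]
yellow 197 [371.4, 196.6] 266 [346.6, 240.5] [0.436 0.105 0.026] [0.435 0.103 0.026] [0.435 0.104 0.026]
tray 296 [285.4, 160.5] 401 [367.0, 172.3] [ 0.577 -0.186  0.015] [ 0.572 -0.183  0.015] [ 0.576 -0.189  0.011]
slab 981 [318.1, 203.9] 1061 [322.0, 204.4] [0.592 0.03  0.025] [0.58  0.032 0.025] [0.588 0.024 0.014]
jarlid 166 [335.4, 147.8] 222 [394.8, 194.5] [ 0.426 -0.106  0.057] [ 0.421 -0.107  0.057] [ 0.423 -0.11   0.053]
anvil 407 [389.7, 291.5] 483 [232.3, 277.9] [0.595 0.385 0.02 ] [0.585 0.386 0.02 ] [0.592 0.382 0.01 ]
block 732 [355.6, 255.1] 903 [269.3, 243.8] [0.608 0.244 0.03 ] [0.587 0.247 0.03 ] [0.6   0.236 0.011]
brass (374, [423.1, 314.2], [413, 304, 21, 22]) [0.566 0.488 0.025]
brass (366, [439.9, 291.6], [430, 281, 21, 22]) [0.483 0.467 0.025]
brass (353, [463.3, 267.2], [453, 257, 21, 22]) [0.374 0.452 0.025]
brass (343, [417.0, 268.5], [407, 258, 21, 22]) [0.487 0.378 0.025]
brass (77, [470.0, 324.9], [464, 320, 15, 10]) [0.483 0.582 0.025]
brass (19, [459.7, 327.9], [457, 326, 7, 4]) [0.511 0.572 0.025]
brass (552, [239.5, 321.4], [228, 306, 24, 30]) [0.472 0.468 0.025]
brass (537, [209.4, 308.3], [198, 293, 24, 30]) [0.555 0.488 0.025]
brass (506, [264.9, 296.2], [254, 281, 23, 29]) [0.477 0.378 0.025]
brass (301, [276.8, 336.3], [266, 327, 24, 18]) [0.377 0.442 0.025]
```

View pics/crop1.png

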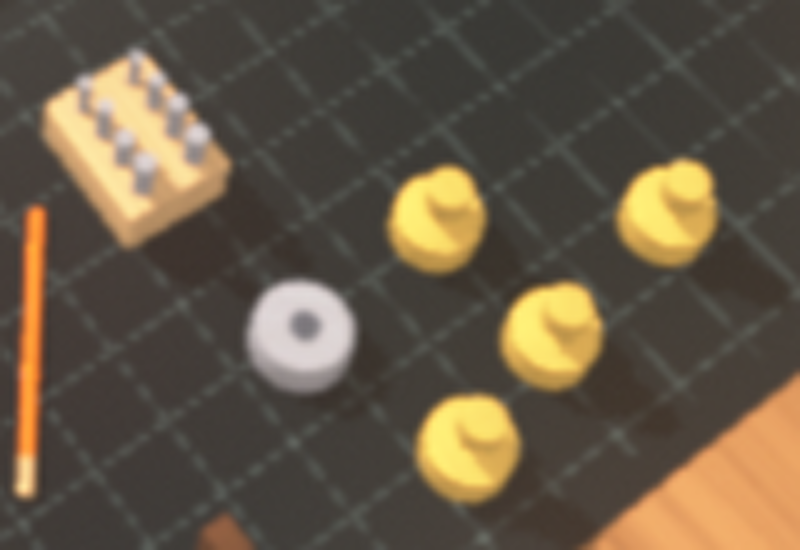

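The crop confirms four upright brass weights and the anvil with its dot. The weight farthest right is the one at crop (437,220), world about (0.48,0.378). I'll go to an overview pose, turning the closing axis onto the slab's x.

step_arm([
  {"x":1,"y":-0.8,"z":-0.34,"az":-1,"grip":-1},
  {"x":1,"y":-0.8,"z":-0.34,"az":-1,"grip":-1},
  {"x":1,"y":-0.8,"z":-0.34,"az":-1,"grip":-1},
  {"x":1,"y":-0.8,"z":-0.34,"az":-1,"grip":-1},
  {"x":1,"y":-0.8,"z":-0.34,"az":-1,"grip":-1},
  {"x":1,"y":-0.8,"z":-0.34,"az":-1,"grip":-1},
  {"x":1,"y":-0.8,"z":-0.34,"az":-1,"grip":-1},
  {"x":1,"y":-0.8,"z":-0.34,"az":-1,"grip":-1},
  {"x":1,"y":-0.8,"z":-0.34,"az":-1,"grip":-1},
  {"x":1,"y":-0.8,"z":-0.34,"az":-1,"grip":-1},
  {"x":1,"y":-0.8,"z":-0.34,"az":-1,"grip":-1},
  {"x":1,"y":-0.8,"z":-0.34,"az":-1,"grip":-1},
])

```text
validation failed for argument at $.se...
```

step_arm([
  {"az":-1},
  {"az":-1},
  {"az":-1},
  {"az":-1},
])

```text
validation failed for argument at $.se...
```

step_arm([
  {"az":-0.35},
  {"az":-0.35},
  {"az":-0.35},
])

```text
validation failed for argument at $.se...
```

```bash
python3 - <<'E'
from workcell import bot, imaging
from h import *
import pickle
s=bot.read_state(); print(s['tool_pos'],s['q'].round(3)); print(Ro.from_rotvec(s['tcp_rot']).as_matrix().round(3))
c=imaging.read_camera('wrist'); c['fish']=1; pickle.dump(c,open('w1.pkl','wb')); cv2.imwrite('pics/w1.png',c['img'][:,:,::-1])
print(c['fx'],c['cx'],c['cy'],-c['R'].T@c['t'],c['R'].round(3).tolist())
for n,p in dict(blue=(.604,-.365,.034),green=(.47,-.38,.034),slab=(.585,.028,.03),tray=(.574,-.187,.02),block=(.595,.243,.04),weight=(.48,.378,.03),jar=(.422,-.108,.06),yel=(.435,.104,.03),anvil=(.59,.384,.026)).items(): print(n,np.round(proj(c,p)))
S=pickle.load(open('scene.pkl','rb'))
print('mallet head',plane(S,251,215,.02),'handle end',plane(S,291,256,.015))
E
```

```text
[ 0.1959252  -0.64522827  0.23005165] [-1.313  0.265  1.605  0.     1.274 -0.037]
[[ 0.957  0.291 -0.001]
 [ 0.291 -0.957  0.002]
 [ 0.    -0.002 -1.   ]]
309.70691628693146 321.4699615020146 202.33136555320735 [ 0.26955455 -0.6234612   0.37202144] [[0.29, -0.957, -0.002], [-0.914, -0.278, 0.296], [-0.284, -0.085, -0.955]]
blue [ 212. -146.]
green [182. -78.]
slab [  38. -102.]
tray [ 113. -117.]
block [-10. -85.]
weight [-44. -31.]
jar [ 31. -41.]
yel [ -9. -29.]
anvil [-29. -69.]
mallet head [ 0.7852494  -0.05740235  0.02      ] handle end [0.75976487 0.13125216 0.015     ]
```

View pics/w1.png

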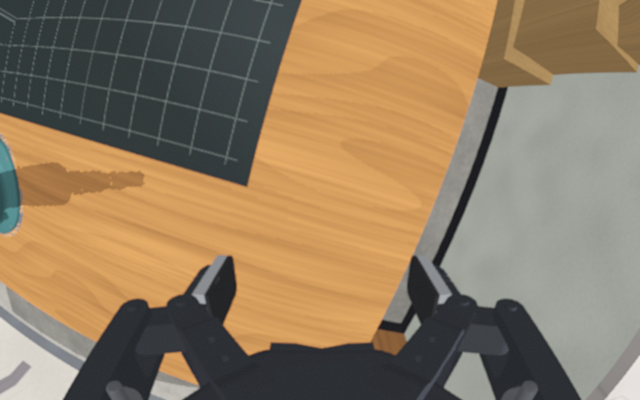

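The wrist view shows the arm is still at the start, with only the bench edge and open fingers in view: the move rows were refused. I'll try rows with every field filled in.

step_arm([
  {"x":1.0,"y":-0.8,"z":-0.34,"ax":0,"ay":0,"az":-1.0,"grip":-1.0},
], force=40)

```text
time: 0.25
tool_pos: [0.2206, -0.6075, 0.2406]
tcp_rot: [-3.061, -0.69, 0.003]
wrist_force: [1.2, 0.0, -0.0]
width: 1.002
grip_force: 0.0
```

step_arm([
  {"x":1,"y":-0.6,"z":-0.32,"ax":0,"ay":0,"az":-1,"grip":-1},
  {"x":1,"y":-0.6,"z":-0.32,"ax":0,"ay":0,"az":-1,"grip":-1},
  {"x":1,"y":-0.6,"z":-0.32,"ax":0,"ay":0,"az":-1,"grip":-1},
  {"x":1,"y":-0.6,"z":-0.32,"ax":0,"ay":0,"az":-1,"grip":-1},
  {"x":1,"y":-0.6,"z":-0.32,"ax":0,"ay":0,"az":-1,"grip":-1},
  {"x":1,"y":-0.6,"z":-0.32,"ax":0,"ay":0,"az":-1,"grip":-1},
  {"x":1,"y":-0.6,"z":-0.32,"ax":0,"ay":0,"az":-1,"grip":-1},
  {"x":1,"y":-0.6,"z":-0.32,"ax":0,"ay":0,"az":-1,"grip":-1},
  {"x":1,"y":-0.6,"z":-0.32,"ax":0,"ay":0,"az":-1,"grip":-1},
  {"x":1,"y":-0.6,"z":-0.32,"ax":0,"ay":0,"az":-1,"grip":-1},
  {"x":1,"y":-0.6,"z":-0.32,"ax":0,"ay":0,"az":-1,"grip":-1},
  {"x":1,"y":-0.6,"z":-0.32,"ax":0,"ay":0,"az":-1,"grip":-1},
])

```text
time: 1.45
tool_pos: [0.5438, -0.1219, 0.4033]
tcp_rot: [2.78, 1.463, -0.0]
wrist_force: [1.1, -0.5, -0.1]
width: 1.001
grip_force: 0.0
```

step_arm([
  {"x":0,"y":0,"z":0,"ax":0,"ay":0,"az":-1,"grip":-1},
  {"x":0,"y":0,"z":0,"ax":0,"ay":0,"az":-1,"grip":-1},
  {"x":0,"y":0,"z":0,"ax":0,"ay":0,"az":-1,"grip":-1},
  {"x":0,"y":0,"z":0,"ax":0,"ay":0,"az":-1,"grip":-1},
  {"x":0,"y":0,"z":0,"ax":0,"ay":0,"az":-1,"grip":-1},
])

```text
time: 1.95
tool_pos: [0.5431, -0.1236, 0.4025]
tcp_rot: [-2.306, -2.132, 0.001]
wrist_force: [-0.4, 0.9, 0.2]
width: 0.998
grip_force: 0.0
```

```bash
python3 - <<'E'
from workcell import bot, imaging
from h import *
import pickle
s=bot.read_state(); print(s['time'],s['tool_pos'],s['q'].round(3)); print(Ro.from_rotvec(s['tcp_rot']).as_matrix().round(3))
c=imaging.read_camera('wrist'); c['fish']=1; pickle.dump(c,open('w2.pkl','wb')); cv2.imwrite('pics/w2.png',c['img'][:,:,::-1])
print(-c['R'].T@c['t'])
for n,p in dict(blue=(.604,-.365,.034),green=(.47,-.38,.034),slab=(.585,.028,.03),tray=(.574,-.187,.02),block=(.595,.243,.04),weight=(.48,.378,.03),jar=(.422,-.108,.06),yel=(.435,.104,.03),anvil=(.59,.384,.026)).items(): print(n,np.round(proj(c,p)))
E
```

```text
1.95 [ 0.54310291 -0.12363481  0.40245189] [-0.269 -0.018  1.611 -0.     1.55  -0.19 ]
[[ 0.078  0.997 -0.001]
 [ 0.997 -0.078  0.   ]
 [ 0.    -0.001 -1.   ]]
[ 0.55010046 -0.04800766  0.54441347]
blue [362. 278.]
green [294. 290.]
slab [339.  62.]
tray [341. 188.]
block [334. -54.]
weight [ 265. -100.]
jar [245. 154.]
yel [245.  29.]
anvil [ 325. -107.]
```

View pics/w2.png

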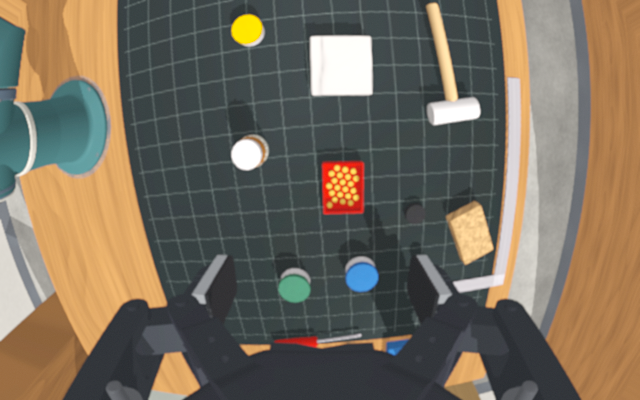

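The wrist overview shows the slab at (341,66), tray (343,187), jar (248,153), yellow tin (247,30), blue tin (361,273), green tin (294,285) and mallet head (453,110). All of it fits my estimates, so I'll measure from this view.

```bash
cat >> h.py <<'E'
def rect(c,mask,z):
    k=max(cv2.findContours(mask,cv2.RETR_EXTERNAL,cv2.CHAIN_APPROX_NONE)[0],key=cv2.contourArea)[:,0]
    P=np.array([plane(c,float(u),float(v),z)[:2] for u,v in k],np.float32)*1000
    return cv2.minAreaRect(P), cv2.minEnclosingCircle(P), P
E
python3 - <<'E'
import pickle; from h import *
c=pickle.load(open('w2.pkl','rb'))
for n,col,w,z in (('slab','white',(300,25,385,105),.03),('tray','red',(315,155,370,218),.022),('blue','blue',(340,250,385,295),.034),('yel','yellow',(225,8,270,50),.03),('jar','white',(225,130,265,175),.062),('green','green',(275,265,315,305),.034)):
    b=blobs(c['img'],col,w)[0]; r,ci,P=rect(c,b[3],z); print(n,np.round(r[0],1),np.round(r[1],1),round(r[2],2),'circ',np.round(ci[0],1),round(ci[1],1), 'ellipse',np.round(cv2.fitEllipse(P)[0],1),np.round(cv2.fitEllipse(P)[1],1))
E
```

```text
slab [588.1  23.2] [101.3 101.3] 86.74 circ [588.1  24.1] 69.2 ellipse [587.8  23.5] [116.9 117.2]
tray [ 576.2 -186.3] [94.8 72.2] 87.54 circ [ 576.2 -186.9] 57.0 ellipse [ 576.4 -186.2] [ 81.5 109.8]
blue [ 603.1 -363.3] [65.5 64.7] 47.07 circ [ 603.2 -363.1] 34.0 ellipse [ 603.  -363.3] [64.1 65.6]
yel [436.1 104.5] [53.2 51.8] 86.35 circ [436.  104.1] 27.6 ellipse [436.2 104.3] [52.6 53.2]
jar [ 424.1 -107.7] [48.8 50.1] 83.6 circ [ 424.6 -107.7] 26.0 ellipse [ 424.5 -107.7] [49.  50.8]
green [ 469.7 -379.4] [65.1 66.3] 28.71 circ [ 469.9 -379.2] 34.1 ellipse [ 469.9 -379.2] [64.3 66.3]
```

step_arm([
  {"x":-0.468,"y":0.157,"z":0.64,"ax":0,"ay":0,"az":-0.04,"grip":-1},
  {"x":-0.468,"y":0.157,"z":0.64,"ax":0,"ay":0,"az":-0.04,"grip":-1},
  {"x":-0.468,"y":0.157,"z":0.64,"ax":0,"ay":0,"az":-0.04,"grip":-1},
  {"x":-0.468,"y":0.157,"z":0.64,"ax":0,"ay":0,"az":-0.04,"grip":-1},
  {"x":-0.468,"y":0.157,"z":0.64,"ax":0,"ay":0,"az":-0.04,"grip":-1},
  {"x":-0.468,"y":0.157,"z":0.64,"ax":0,"ay":0,"az":-0.04,"grip":-1},
  {"x":-0.468,"y":0.157,"z":0.64,"ax":0,"ay":0,"az":-0.04,"grip":-1},
  {"x":-0.468,"y":0.157,"z":0.64,"ax":0,"ay":0,"az":-0.04,"grip":-1},
  {"x":-0.468,"y":0.157,"z":0.64,"ax":0,"ay":0,"az":-0.04,"grip":-1},
  {"x":-0.468,"y":0.157,"z":0.64,"ax":0,"ay":0,"az":-0.04,"grip":-1},
])

```text
time: 3.0
tool_pos: [0.6014, -0.3631, 0.0801]
tcp_rot: [-2.284, -2.149, 0.001]
wrist_force: [-0.8, 0.3, 0.5]
width: 1.001
grip_force: 0.0
```

```bash
cat > look.py <<'E'
import sys; from workcell import bot, imaging
from h import *
import pickle
SL=np.array([588.3,24.3]); UY=np.array([.0569,.9984]); UX=np.array([.9984,-.0569])
def sf(p): d=np.array(p)-SL; return np.round([d@UY,d@UX],1)
def look(items,save=None,cam='wrist'):
    s=bot.read_state(); M=Ro.from_rotvec(s['tcp_rot']).as_matrix(); t=s['tool_pos']*1000
    print('t',s['time'],'tcp',t.round(1),'slabframe(ty,tx=y,x)',sf(t[:2]),'toolx ang',np.degrees(np.arctan2(M[1,0],M[0,0])).round(2),'tilt',M[:2,2].round(4))
    c=imaging.read_camera(cam); c['fish']=int(cam=='wrist'); out={}
    if save: cv2.imwrite(f'pics/{save}.png',c['img'][:,:,::-1])
    for n,col,g,z,rad in items:
        u,v=np.round(proj(c,[g[0]/1e3,g[1]/1e3,z])).astype(int)
        b=blobs(c['img'],col,(max(u-rad,0),max(v-rad,0),max(u+rad,1),max(v+rad,1)))
        if not b: print(n,'none',u,v); continue
        r,ci,P=rect(c,b[0][3],z); e=cv2.fitEllipse(P) if len(P)>5 else r
        d=np.array(e[0])-t[:2]
        print(n,'px',b[0][1],'area',b[0][0],'ctr',np.round(e[0],1),'size',np.round(e[1],1),'slabf',sf(e[0]),'step tool xy/500',np.round([d@M[:2,0]/500,d@M[:2,1]/500],4))
E
python3 -c "
from look import *
look([('blue','blue',(603,-363),.034,60)],'w3')"
```

```text
t 3.0 tcp [ 601.4 -363.1   80.1] slabframe(ty,tx=y,x) [-386.    35.2] toolx ang 86.52 tilt [-0.0041  0.003 ]
blue px [322.6, 225.7] area 6710 ctr [ 603.1 -363.5] size [62.  63.1] slabf [-386.3   36.8] step tool xy/500 [-0.0005  0.0033]
```

View pics/w3.png

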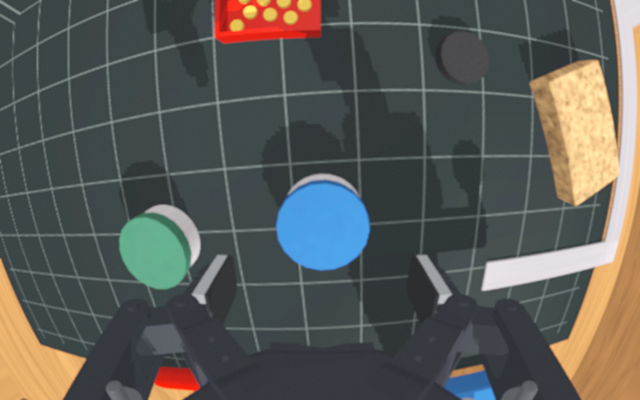

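The blue lid is centred at (323,226) between the pads, and the green tin at (160,247) is clear of the left finger. Going down to grip.

step_arm([
  {"x":0,"y":0.003,"z":0.06,"ax":0,"ay":0,"az":0,"grip":-1},
  {"x":0,"y":0.003,"z":0.11,"ax":0,"ay":0,"az":0,"grip":-1},
  {"x":0,"y":0.003,"z":0.156,"ax":0,"ay":0,"az":0,"grip":-1},
  {"x":0,"y":0.003,"z":0.156,"ax":0,"ay":0,"az":0,"grip":-1},
  {"x":0,"y":0.003,"z":0.156,"ax":0,"ay":0,"az":0,"grip":1},
  {"x":0,"y":0.003,"z":0.156,"ax":0,"ay":0,"az":0,"grip":1},
  {"x":0,"y":0.003,"z":0.156,"ax":0,"ay":0,"az":0,"grip":1},
  {"x":0,"y":0.003,"z":0.156,"ax":0,"ay":0,"az":0,"grip":1},
  {"x":0,"y":0.003,"z":0.156,"ax":0,"ay":0,"az":0,"grip":1},
  {"x":0,"y":0.003,"z":0.156,"ax":0,"ay":0,"az":0,"grip":1},
], force=40)

```text
time: 4.05
tool_pos: [0.6068, -0.3643, 0.0087]
tcp_rot: [2.281, 2.153, 0.002]
wrist_force: [0.1, 1.0, 7.2]
width: 0.682
grip_force: 44.0
```

step_arm([
  {"x":0,"y":0,"z":0,"ax":0,"ay":0,"az":0,"grip":1},
  {"x":0,"y":0,"z":0,"ax":0,"ay":0,"az":0,"grip":1},
])

```text
time: 4.25
tool_pos: [0.6068, -0.3643, 0.0087]
tcp_rot: [2.281, 2.153, 0.002]
wrist_force: [-0.8, 2.2, 7.0]
width: 0.684
grip_force: 44.0
```

```bash
python3 -c "
from look import *
look([('blue','blue',(603,-363),.034,70)],'w4')
print(bot.read_state())"
```

```text
t 4.25 tcp [ 606.8 -364.3    8.7] slabframe(ty,tx=y,x) [-387.    40.6] toolx ang 86.68 tilt [ 0.0044 -0.0024]
blue px [319.7, 277.2] area 12759 ctr [ 607.  -362.8] size [58.3 64.9] slabf [-385.4   40.7] step tool xy/500 [0.0031 0.0003]
{'time': 4.3, 'q': array([-5.76094938e-01,  5.17179237e-01,  1.69621292e+00,  4.52746518e-04,
        9.23111784e-01, -5.18547382e-01]), 'joint_vel': array([ 1.96822748e-05,  7.00268726e-04, -4.61820746e-05, -1.51404642e-03,
        4.98136962e-04, -1.45984068e-04]), 'joint_torque': array([-8.12170208e-01, -5.40188384e+01, -2.85146821e+01, -1.90494969e-01,
       -6.19382579e-01,  1.86685676e-02]), 'tool_pos': array([ 0.60681052, -0.36434277,  0.00871322]), 'tcp_rot': array([2.28119089, 2.15296419, 0.00243355]), 'wrist_force': array([-1.11899092,  2.04994986,  6.96133921]), 'torque': array([ 0.27844071,  0.25791845, -0.00438956]), 'grip_force': 44.0066134929657, 'width': 0.6907246902583111}
```

View pics/w4.png

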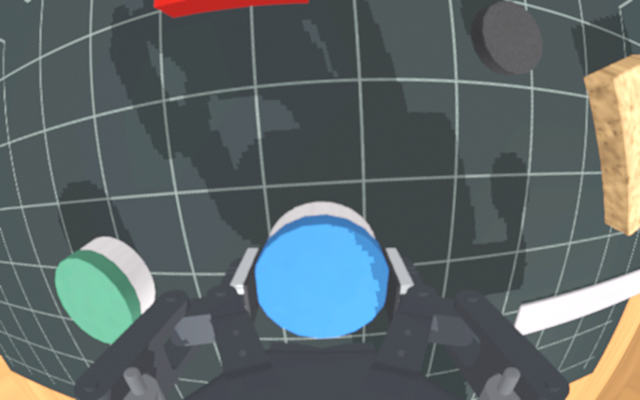

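The blue tin is held, lid at (320,277). The arm is visibly compliant under contact: it stopped about 7 mm above the commanded height. I'll lift, carry to over the target and re-read.

step_arm([
  {"x":0,"y":0,"z":-0.1,"ax":0,"ay":0,"az":0,"grip":1},
  {"x":0,"y":0,"z":-0.2,"ax":0,"ay":0,"az":0,"grip":1},
  {"x":0.05,"y":0,"z":-0.25,"ax":0,"ay":0,"az":0,"grip":1},
  {"x":0.98,"y":-0.074,"z":-0.25,"ax":0,"ay":0,"az":0,"grip":1},
  {"x":0.98,"y":-0.074,"z":-0.25,"ax":0,"ay":0,"az":0,"grip":1},
  {"x":0.98,"y":-0.074,"z":-0.25,"ax":0,"ay":0,"az":0,"grip":1},
  {"x":0.98,"y":-0.074,"z":-0.25,"ax":0,"ay":0,"az":0,"grip":1},
  {"x":0.98,"y":-0.074,"z":-0.25,"ax":0,"ay":0,"az":0,"grip":1},
  {"x":0.98,"y":-0.074,"z":-0.25,"ax":0,"ay":0,"az":0,"grip":1},
  {"x":0.98,"y":-0.074,"z":-0.25,"ax":0,"ay":0,"az":0,"grip":1},
  {"x":0.98,"y":-0.074,"z":-0.25,"ax":0,"ay":0,"az":0,"grip":1},
  {"x":0.98,"y":-0.074,"z":-0.25,"ax":0,"ay":0,"az":0,"grip":1},
])

```text
time: 5.5
tool_pos: [0.5964, 0.1136, 0.1312]
tcp_rot: [2.284, 2.155, 0.003]
wrist_force: [0.5, -0.1, -1.7]
width: 0.691
grip_force: 44.5
```

step_arm([
  {"x":0,"y":0,"z":0,"ax":0,"ay":0,"az":0,"grip":1},
  {"x":0,"y":0,"z":0,"ax":0,"ay":0,"az":0,"grip":1},
  {"x":0,"y":0,"z":0,"ax":0,"ay":0,"az":0,"grip":1},
])

```text
time: 5.8
tool_pos: [0.5965, 0.1109, 0.1304]
tcp_rot: [2.284, 2.156, 0.0]
wrist_force: [0.8, -0.0, -1.4]
width: 0.691
grip_force: 44.4
```

```bash
python3 -c "
from look import *
look([('blue','blue',(594,130),.153,90),('wood','wood',(595,240),.04,90),('anvil','steel',(590,385),.026,40)],'w5')"
```

```text
t 5.8 tcp [596.5 110.9 130.4] slabframe(ty,tx=y,x) [86.9  3.3] toolx ang 86.68 tilt [ 0.0008 -0.0004]
blue px [321.6, 277.0] area 12991 ctr [597.6 110.8] size [61.5 65.5] slabf [86.9  4.3] step tool xy/500 [-0.      0.0021]
wood px [302.6, 53.5] area 5577 ctr [598.3 231. ] size [79.7 89. ] slabf [206.9  -1.8] step tool xy/500 [ 0.2401 -0.0104]
anvil px [286.0, 0.0] area 19 ctr [595.7 200.5] size [153.6 405.6] slabf [176.3  -2.7] step tool xy/500 [ 0.1789 -0.012 ]
```

View pics/w5.png

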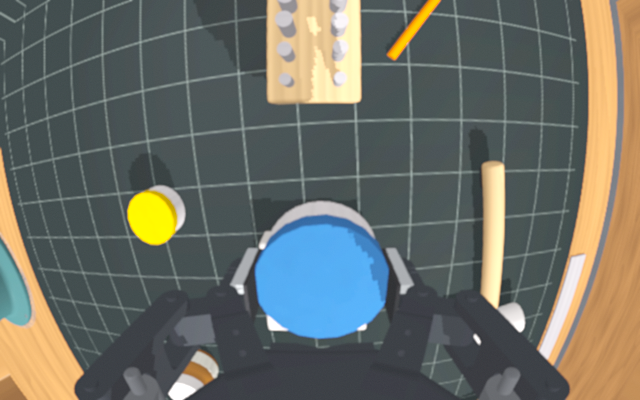

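The wood block is at (315,50), the mallet handle (492,240) and the yellow tin (153,215). The tin is held level about 20 mm short of target, so I'll finish the shift, lower and release.

step_arm([
  {"x":0.039,"y":-0.0075,"z":0.08,"ax":0,"ay":0,"az":0,"grip":1},
  {"x":0.039,"y":-0.0075,"z":0.16,"ax":0,"ay":0,"az":0,"grip":1},
  {"x":0.039,"y":-0.0075,"z":0.21,"ax":0,"ay":0,"az":0,"grip":1},
  {"x":0.039,"y":-0.0075,"z":0.23,"ax":0,"ay":0,"az":0,"grip":1},
  {"x":0.039,"y":-0.0075,"z":0.242,"ax":0,"ay":0,"az":0,"grip":1},
  {"x":0.039,"y":-0.0075,"z":0.242,"ax":0,"ay":0,"az":0,"grip":1},
  {"x":0.039,"y":-0.0075,"z":0.242,"ax":0,"ay":0,"az":0,"grip":1},
])

```text
time: 6.55
tool_pos: [0.5956, 0.1307, 0.0106]
tcp_rot: [2.285, 2.154, 0.005]
wrist_force: [-0.6, 0.8, -1.3]
width: 0.687
grip_force: 44.4
```

step_arm([
  {"x":0,"y":0,"z":0,"ax":0,"ay":0,"az":0,"grip":-1},
  {"x":0,"y":0,"z":0,"ax":0,"ay":0,"az":0,"grip":-1},
  {"x":0,"y":0,"z":0,"ax":0,"ay":0,"az":0,"grip":-1},
  {"x":0,"y":0,"z":0,"ax":0,"ay":0,"az":0,"grip":-1},
  {"x":0,"y":0,"z":-0.05,"ax":0,"ay":0,"az":0,"grip":-1},
  {"x":0,"y":0,"z":-0.15,"ax":0,"ay":0,"az":0,"grip":-1},
  {"x":0,"y":0,"z":-0.24,"ax":0,"ay":0,"az":0,"grip":-1},
  {"x":0,"y":0,"z":-0.24,"ax":0,"ay":0,"az":0,"grip":-1},
])

```text
time: 7.35
tool_pos: [0.5995, 0.1324, 0.1374]
tcp_rot: [2.279, 2.151, 0.019]
wrist_force: [-0.3, 1.1, 0.5]
width: 0.998
grip_force: 0.0
```

```bash
python3 -c "
from look import *
look([('blue','blue',(594,130),.034,90),('yel','yellow',(436,104),.03,60)])"
```

```text
t 7.35 tcp [599.5 132.4 137.4] slabframe(ty,tx=y,x) [108.5   5. ] toolx ang 86.7 tilt [0.0145 0.0026]
blue px [314.7, 203.2] area 4273 ctr [596.3 130.6] size [61.8 62.8] slabf [106.6   2. ] step tool xy/500 [-0.0039 -0.0061]
yel px [155.1, 236.2] area 1932 ctr [438.2 105.9] size [52.1 56.9] slabf [  72.9 -154.5] step tool xy/500 [-0.0714 -0.319 ]
```

The blue tin stands within 2 mm of its target. On to the yellow tin.

step_arm([
  {"x":-0.07,"y":-0.315,"z":0.08,"ax":0,"ay":0,"az":0,"grip":-1},
  {"x":-0.07,"y":-0.315,"z":0.08,"ax":0,"ay":0,"az":0,"grip":-1},
  {"x":-0.07,"y":-0.315,"z":0.08,"ax":0,"ay":0,"az":0,"grip":-1},
  {"x":-0.07,"y":-0.315,"z":0.08,"ax":0,"ay":0,"az":0,"grip":-1},
  {"x":-0.07,"y":-0.315,"z":0.08,"ax":0,"ay":0,"az":0,"grip":-1},
  {"x":-0.07,"y":-0.315,"z":0.08,"ax":0,"ay":0,"az":0,"grip":-1},
  {"x":-0.07,"y":-0.315,"z":0.08,"ax":0,"ay":0,"az":0,"grip":-1},
])

```text
time: 8.1
tool_pos: [0.4364, 0.1057, 0.0896]
tcp_rot: [2.284, 2.155, 0.003]
wrist_force: [-0.5, -0.1, -0.3]
width: 0.999
grip_force: 0.0
```

```bash
python3 -c "
from look import *
look([('yel','yellow',(436,104),.03,90)])"
```

```text
t 8.1 tcp [436.4 105.7  89.6] slabframe(ty,tx=y,x) [  72.6 -156.3] toolx ang 86.68 tilt [0.0021 0.0004]
yel px [318.9, 219.9] area 4209 ctr [435.8 105.1] size [51.7 52.8] slabf [  72.  -156.9] step tool xy/500 [-0.0013 -0.0012]
```

step_arm([
  {"x":-0.001,"y":-0.001,"z":0.08,"ax":0,"ay":0,"az":0,"grip":-1},
  {"x":-0.001,"y":-0.001,"z":0.14,"ax":0,"ay":0,"az":0,"grip":-1},
  {"x":-0.001,"y":-0.001,"z":0.171,"ax":0,"ay":0,"az":0,"grip":-1},
  {"x":-0.001,"y":-0.001,"z":0.171,"ax":0,"ay":0,"az":0,"grip":-1},
  {"x":-0.001,"y":-0.001,"z":0.171,"ax":0,"ay":0,"az":0,"grip":1},
  {"x":-0.001,"y":-0.001,"z":0.171,"ax":0,"ay":0,"az":0,"grip":1},
  {"x":-0.001,"y":-0.001,"z":0.171,"ax":0,"ay":0,"az":0,"grip":1},
  {"x":-0.001,"y":-0.001,"z":0.171,"ax":0,"ay":0,"az":0,"grip":1},
  {"x":-0.001,"y":-0.001,"z":0.171,"ax":0,"ay":0,"az":0,"grip":1},
  {"x":-0.001,"y":-0.001,"z":0.171,"ax":0,"ay":0,"az":0,"grip":1},
  {"x":-0.001,"y":-0.001,"z":0.171,"ax":0,"ay":0,"az":0,"grip":1},
], force=40)

```text
time: 9.25
tool_pos: [0.436, 0.1053, 0.0051]
tcp_rot: [2.283, 2.155, 0.005]
wrist_force: [1.4, -1.0, 6.2]
width: 0.571
grip_force: 41.9
```

step_arm([
  {"x":0,"y":0,"z":-0.08,"ax":0,"ay":0,"az":0,"grip":1},
  {"x":0,"y":0,"z":-0.17,"ax":0,"ay":0,"az":0,"grip":1},
  {"x":0,"y":0,"z":-0.22,"ax":0,"ay":0,"az":0,"grip":1},
  {"x":0.069,"y":0.317,"z":-0.22,"ax":0,"ay":0,"az":0,"grip":1},
  {"x":0.069,"y":0.317,"z":-0.22,"ax":0,"ay":0,"az":0,"grip":1},
  {"x":0.069,"y":0.317,"z":-0.22,"ax":0,"ay":0,"az":0,"grip":1},
  {"x":0.069,"y":0.317,"z":-0.22,"ax":0,"ay":0,"az":0,"grip":1},
  {"x":0.069,"y":0.317,"z":-0.22,"ax":0,"ay":0,"az":0,"grip":1},
  {"x":0.069,"y":0.317,"z":-0.22,"ax":0,"ay":0,"az":0,"grip":1},
  {"x":0.069,"y":0.317,"z":-0.22,"ax":0,"ay":0,"az":0,"grip":1},
])

```text
time: 10.25
tool_pos: [0.592, 0.1299, 0.1128]
tcp_rot: [-2.284, -2.156, 0.003]
wrist_force: [-0.6, -0.8, -0.8]
width: 0.572
grip_force: 42.3
```

```bash
python3 -c "
from look import *
look([('yel','yellow',(596,131),.143,90)],'w6')"
```

```text
t 10.25 tcp [592.  129.9 112.8] slabframe(ty,tx=y,x) [105.6  -2.3] toolx ang 86.69 tilt [-0.0023 -0.0004]
yel px [321.4, 278.6] area 9037 ctr [593.3 135. ] size [47.6 51. ] slabf [110.8  -1.3] step tool xy/500 [0.0103 0.002 ]
```

View pics/w6.png

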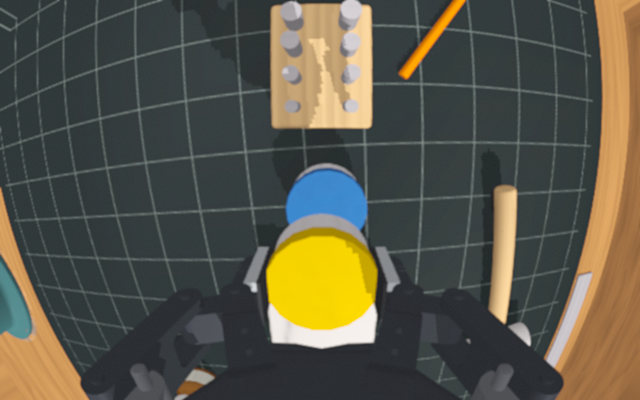

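The yellow tin (322,279) is held level just short of the blue tin. Lowering onto it.

step_arm([
  {"x":0,"y":0.006,"z":0.06,"ax":0,"ay":0,"az":0,"grip":1},
  {"x":0,"y":0.006,"z":0.11,"ax":0,"ay":0,"az":0,"grip":1},
  {"x":0,"y":0.006,"z":0.13,"ax":0,"ay":0,"az":0,"grip":1},
  {"x":0,"y":0.006,"z":0.142,"ax":0,"ay":0,"az":0,"grip":1},
  {"x":0,"y":0.006,"z":0.142,"ax":0,"ay":0,"az":0,"grip":1},
])

```text
time: 10.8
tool_pos: [0.5965, 0.1299, 0.0422]
tcp_rot: [-2.284, -2.156, 0.001]
wrist_force: [0.2, 0.8, -1.0]
width: 0.569
grip_force: 42.3
```

```bash
python3 -c "
from look import *
look([('yel','yellow',(596,131),.067,90)])
print(bot.read_state()['wrist_force'])"
```

```text
t 10.8 tcp [596.5 129.9  42.2] slabframe(ty,tx=y,x) [105.9   2.2] toolx ang 86.69 tilt [-0.0008 -0.0002]
yel px [321.3, 278.9] area 9090 ctr [597.5 131.4] size [50.1 53.7] slabf [107.5   3.1] step tool xy/500 [0.0031 0.0019]
[-0.46707087  0.23876909 -0.69055362]
```

Centred within about 1 mm; lower the last 3 mm and release.

step_arm([
  {"x":0,"y":0,"z":0.005,"ax":0,"ay":0,"az":0,"grip":1},
  {"x":0,"y":0,"z":0.008,"ax":0,"ay":0,"az":0,"grip":1},
  {"x":0,"y":0,"z":0.008,"ax":0,"ay":0,"az":0,"grip":1},
  {"x":0,"y":0,"z":0.008,"ax":0,"ay":0,"az":0,"grip":-1},
  {"x":0,"y":0,"z":0.008,"ax":0,"ay":0,"az":0,"grip":-1},
  {"x":0,"y":0,"z":0.008,"ax":0,"ay":0,"az":0,"grip":-1},
  {"x":0,"y":0,"z":0.008,"ax":0,"ay":0,"az":0,"grip":-1},
  {"x":0,"y":0,"z":-0.05,"ax":0,"ay":0,"az":0,"grip":-1},
  {"x":0,"y":0,"z":-0.14,"ax":0,"ay":0,"az":0,"grip":-1},
  {"x":0,"y":0,"z":-0.2,"ax":0,"ay":0,"az":0,"grip":-1},
  {"x":0,"y":0,"z":-0.2,"ax":0,"ay":0,"az":0,"grip":-1},
  {"x":0,"y":0,"z":-0.2,"ax":0,"ay":0,"az":0,"grip":-1},
])

```text
time: 12.05
tool_pos: [0.5978, 0.1301, 0.1435]
tcp_rot: [2.284, 2.155, 0.003]
wrist_force: [0.5, -0.1, -0.3]
width: 1.003
grip_force: 0.0
```

```bash
python3 -c "
from look import *
look([('yel','yellow',(596,131),.064,70),('blue','blue',(596,131),.034,70)])"
```

```text
t 12.05 tcp [597.8 130.1 143.5] slabframe(ty,tx=y,x) [106.2   3.4] toolx ang 86.69 tilt [0.0022 0.0004]
yel px [320.9, 210.6] area 3510 ctr [598.7 129.6] size [50.6 52.3] slabf [105.8   4.3] step tool xy/500 [-0.0008  0.0018]
blue px [311.3, 178.6] area 827 ctr [596.9 127.9] size [60.1 63.7] slabf [103.9   2.7] step tool xy/500 [-0.0045 -0.0015]
```

The stack is about 2 mm off centre, well inside tolerance. Next is the glue jar.

step_arm([
  {"x":-0.495,"y":-0.318,"z":0,"ax":0,"ay":0,"az":0,"grip":-1},
  {"x":-0.495,"y":-0.318,"z":0,"ax":0,"ay":0,"az":0,"grip":-1},
  {"x":-0.495,"y":-0.318,"z":0,"ax":0,"ay":0,"az":0,"grip":-1},
  {"x":-0.495,"y":-0.318,"z":0,"ax":0,"ay":0,"az":0,"grip":-1},
  {"x":-0.495,"y":-0.318,"z":0,"ax":0,"ay":0,"az":0,"grip":-1},
  {"x":-0.495,"y":-0.318,"z":0,"ax":0,"ay":0,"az":0,"grip":-1},
  {"x":-0.495,"y":-0.318,"z":0,"ax":0,"ay":0,"az":0,"grip":-1},
  {"x":-0.495,"y":-0.318,"z":0,"ax":0,"ay":0,"az":0,"grip":-1},
  {"x":-0.495,"y":-0.318,"z":0,"ax":0,"ay":0,"az":0,"grip":-1},
])

```text
time: 13.0
tool_pos: [0.424, -0.1072, 0.1415]
tcp_rot: [-2.283, -2.155, 0.0]
wrist_force: [-0.2, -0.2, -0.6]
width: 0.993
grip_force: 0.0
```

```bash
python3 -c "
from look import *
look([('jar','white',(424,-108),.062,50)])"
```

```text
t 13.0 tcp [ 424.  -107.2  141.5] slabframe(ty,tx=y,x) [-140.6 -156.5] toolx ang 86.69 tilt [-0.0013  0.0009]
jar px [319.0, 211.0] area 2970 ctr [ 423.1 -107.7] size [47.2 47.4] slabf [-141.2 -157.4] step tool xy/500 [-0.0012 -0.0017]
```

step_arm([
  {"x":-0.001,"y":-0.001,"z":0.08,"ax":0,"ay":0,"az":0,"grip":-1},
  {"x":-0.001,"y":-0.001,"z":0.16,"ax":0,"ay":0,"az":0,"grip":-1},
  {"x":-0.001,"y":-0.001,"z":0.23,"ax":0,"ay":0,"az":0,"grip":-1},
  {"x":-0.001,"y":-0.001,"z":0.259,"ax":0,"ay":0,"az":0,"grip":-1},
  {"x":-0.001,"y":-0.001,"z":0.259,"ax":0,"ay":0,"az":0,"grip":-1},
  {"x":-0.001,"y":-0.001,"z":0.259,"ax":0,"ay":0,"az":0,"grip":1},
  {"x":-0.001,"y":-0.001,"z":0.259,"ax":0,"ay":0,"az":0,"grip":1},
  {"x":-0.001,"y":-0.001,"z":0.259,"ax":0,"ay":0,"az":0,"grip":1},
  {"x":-0.001,"y":-0.001,"z":0.259,"ax":0,"ay":0,"az":0,"grip":1},
  {"x":-0.001,"y":-0.001,"z":0.259,"ax":0,"ay":0,"az":0,"grip":1},
  {"x":-0.001,"y":-0.001,"z":0.259,"ax":0,"ay":0,"az":0,"grip":1},
  {"x":-0.001,"y":-0.001,"z":0.259,"ax":0,"ay":0,"az":0,"grip":1},
], force=40)

```text
time: 14.25
tool_pos: [0.4252, -0.1086, 0.0146]
tcp_rot: [2.283, 2.154, 0.003]
wrist_force: [0.4, 2.4, 6.7]
width: 0.609
grip_force: 42.8
```

step_arm([
  {"x":0,"y":0,"z":-0.08,"ax":0,"ay":0,"az":0,"grip":1},
  {"x":0,"y":0,"z":-0.16,"ax":0,"ay":0,"az":0,"grip":1},
  {"x":0.07,"y":0.312,"z":-0.16,"ax":0,"ay":0,"az":0,"grip":1},
  {"x":0.07,"y":0.312,"z":-0.16,"ax":0,"ay":0,"az":0,"grip":1},
  {"x":0.07,"y":0.312,"z":-0.16,"ax":0,"ay":0,"az":0,"grip":1},
  {"x":0.07,"y":0.312,"z":-0.16,"ax":0,"ay":0,"az":0,"grip":1},
  {"x":0.07,"y":0.312,"z":-0.16,"ax":0,"ay":0,"az":0,"grip":1},
  {"x":0.07,"y":0.312,"z":-0.16,"ax":0,"ay":0,"az":0,"grip":1},
  {"x":0.07,"y":0.312,"z":-0.16,"ax":0,"ay":0,"az":0,"grip":1},
])

```text
time: 15.15
tool_pos: [0.5792, -0.0826, 0.0923]
tcp_rot: [-2.284, -2.155, 0.002]
wrist_force: [0.2, -0.4, -1.2]
width: 0.606
grip_force: 43.8
```

```bash
python3 -c "
from look import *
look([('jar','white',(582,-82),.145,60)],'w7')"
```

```text
t 15.15 tcp [579.2 -82.6  92.3] slabframe(ty,tx=y,x) [-107.3   -3. ] toolx ang 86.65 tilt [-0.0022  0.0002]
jar px [322.2, 307.4] area 8006 ctr [581.  -75.3] size [37.6 44.5] slabf [-99.8  -1.6] step tool xy/500 [0.0149 0.0027]
```

View pics/w7.png

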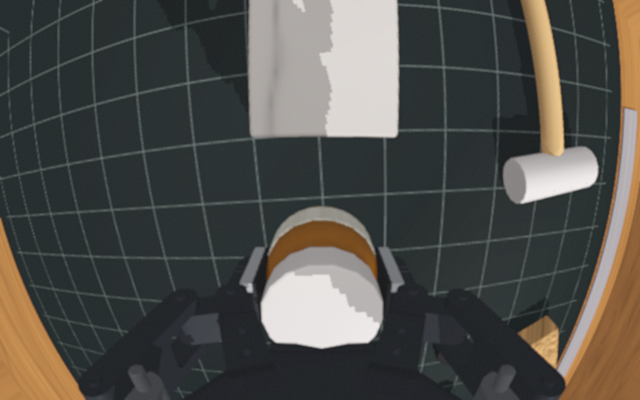

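The jar lid is at (322,308), held level, and the slab is ahead at (323,65). Lower and release.

step_arm([
  {"x":0.001,"y":0.004,"z":0.06,"ax":0,"ay":0,"az":0,"grip":1},
  {"x":0.001,"y":0.004,"z":0.12,"ax":0,"ay":0,"az":0,"grip":1},
  {"x":0.001,"y":0.004,"z":0.145,"ax":0,"ay":0,"az":0,"grip":1},
  {"x":0.001,"y":0.004,"z":0.157,"ax":0,"ay":0,"az":0,"grip":1},
  {"x":0.001,"y":0.004,"z":0.157,"ax":0,"ay":0,"az":0,"grip":1},
  {"x":0.001,"y":0.004,"z":0.157,"ax":0,"ay":0,"az":0,"grip":1},
])

```text
time: 15.8
tool_pos: [0.5839, -0.0824, 0.0155]
tcp_rot: [2.284, 2.155, 0.002]
wrist_force: [0.1, -0.5, -2.0]
width: 0.608
grip_force: 43.8
```

step_arm([
  {"x":0,"y":0,"z":0,"ax":0,"ay":0,"az":0,"grip":-1},
  {"x":0,"y":0,"z":0,"ax":0,"ay":0,"az":0,"grip":-1},
  {"x":0,"y":0,"z":0,"ax":0,"ay":0,"az":0,"grip":-1},
  {"x":0,"y":0,"z":0,"ax":0,"ay":0,"az":0,"grip":-1},
  {"x":0,"y":0,"z":-0.06,"ax":0,"ay":0,"az":0,"grip":-1},
  {"x":0,"y":0,"z":-0.15,"ax":0,"ay":0,"az":0,"grip":-1},
  {"x":0,"y":0,"z":-0.24,"ax":0,"ay":0,"az":0,"grip":-1},
  {"x":0,"y":0,"z":-0.3,"ax":0,"ay":0,"az":0,"grip":-1},
  {"x":0,"y":0,"z":-0.3,"ax":0,"ay":0,"az":0,"grip":-1},
  {"x":0,"y":0,"z":-0.3,"ax":0,"ay":0,"az":0,"grip":-1},
])

```text
time: 16.8
tool_pos: [0.584, -0.0822, 0.1654]
tcp_rot: [2.283, 2.155, 0.002]
wrist_force: [-0.5, -0.2, -1.7]
width: 0.999
grip_force: 0.0
```

```bash
python3 -c "
from look import *
look([('jar','white',(582,-82),.062,40),('slab','white',(588,24),.03,80)])"
```

```text
t 16.8 tcp [584.  -82.2 165.4] slabframe(ty,tx=y,x) [-106.5    1.8] toolx ang 86.69 tilt [ 0.0023 -0.0004]
jar px [320.9, 200.9] area 2493 ctr [584.9 -82.1] size [47.  47.3] slabf [-106.4    2.7] step tool xy/500 [0.0003 0.0019]
slab px [317.0, 76.2] area 11802 ctr [587.6  24.2] size [114.1 114.9] slabf [-0.1 -0.7] step tool xy/500 [ 0.2128 -0.0052]
```

step_arm([
  {"x":0.908,"y":-0.256,"z":0,"ax":0,"ay":0,"az":0,"grip":-1},
  {"x":0.908,"y":-0.256,"z":0,"ax":0,"ay":0,"az":0,"grip":-1},
  {"x":0.908,"y":-0.256,"z":0,"ax":0,"ay":0,"az":0,"grip":-1},
  {"x":0.908,"y":-0.256,"z":0,"ax":0,"ay":0,"az":0,"grip":-1},
  {"x":0.908,"y":-0.256,"z":0,"ax":0,"ay":0,"az":0,"grip":-1},
  {"x":0.908,"y":-0.256,"z":0,"ax":0,"ay":0,"az":0,"grip":-1},
  {"x":0.908,"y":-0.256,"z":0,"ax":0,"ay":0,"az":0,"grip":-1},
  {"x":0.908,"y":-0.256,"z":0,"ax":0,"ay":0,"az":0,"grip":-1},
  {"x":0.908,"y":-0.256,"z":0,"ax":0,"ay":0,"az":0,"grip":-1},
  {"x":0.908,"y":-0.256,"z":0,"ax":0,"ay":0,"az":0,"grip":-1},
  {"x":0.908,"y":-0.256,"z":0,"ax":0,"ay":0,"az":0,"grip":-1},
  {"x":0.908,"y":-0.256,"z":0,"ax":0,"ay":0,"az":0,"grip":-1},
])

```text
time: 18.05
tool_pos: [0.4805, 0.3778, 0.1619]
tcp_rot: [2.283, 2.158, -0.007]
wrist_force: [-0.0, 0.2, 0.2]
width: 0.997
grip_force: 0.0
```

```bash
python3 -c "
from look import *
look([('brass','brass',(482,378),.026,60),('anvil','steel',(590,385),.026,50)],'w8')"
```

```text
t 18.05 tcp [480.5 377.8 161.9] slabframe(ty,tx=y,x) [ 346.8 -127.8] toolx ang 86.77 tilt [-0.0033 -0.0031]
brass px [322.7, 191.6] area 2462 ctr [482.3 376.4] size [50.1 54.7] slabf [ 345.6 -125.9] step tool xy/500 [-0.0025  0.0038]
anvil px [433.5, 178.3] area 3337 ctr [600.1 381.8] size [ 92.  100.6] slabf [357.6  -8.6] step tool xy/500 [0.0213 0.2384]
```

View pics/w8.png

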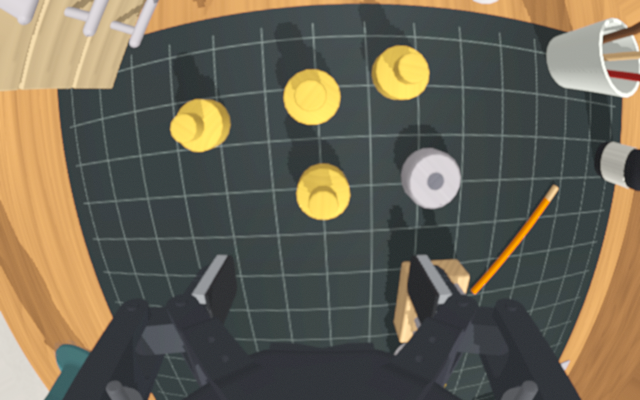

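The target weight is at (323,190), nearest the arm and lowest in y of the four. The anvil is at (432,180) with its dot. Gripping the weight by its knob.

step_arm([
  {"x":0,"y":0.0036,"z":0.08,"ax":0,"ay":0,"az":0,"grip":-1},
  {"x":0,"y":0.0036,"z":0.16,"ax":0,"ay":0,"az":0,"grip":-1},
  {"x":0,"y":0.0036,"z":0.23,"ax":0,"ay":0,"az":0,"grip":-1},
  {"x":0,"y":0.0036,"z":0.256,"ax":0,"ay":0,"az":0,"grip":-1},
  {"x":0,"y":0.0036,"z":0.256,"ax":0,"ay":0,"az":0,"grip":0.2},
  {"x":0,"y":0.0036,"z":0.256,"ax":0,"ay":0,"az":0,"grip":1},
  {"x":0,"y":0.0036,"z":0.256,"ax":0,"ay":0,"az":0,"grip":1},
  {"x":0,"y":0.0036,"z":0.256,"ax":0,"ay":0,"az":0,"grip":1},
  {"x":0,"y":0.0036,"z":0.256,"ax":0,"ay":0,"az":0,"grip":1},
  {"x":0,"y":0.0036,"z":0.256,"ax":0,"ay":0,"az":0,"grip":1},
  {"x":0,"y":0.0036,"z":0.256,"ax":0,"ay":0,"az":0,"grip":1},
  {"x":0,"y":0.0036,"z":0.256,"ax":0,"ay":0,"az":0,"grip":1},
], force=70)

```text
time: 19.3
tool_pos: [0.4842, 0.3795, 0.0389]
tcp_rot: [-2.284, -2.157, -0.004]
wrist_force: [-3.1, 0.3, 6.0]
width: 0.279
grip_force: 68.3
```

step_arm([
  {"x":0,"y":0,"z":-0.08,"ax":0,"ay":0,"az":0,"grip":1},
  {"x":0,"y":0,"z":-0.16,"ax":0,"ay":0,"az":0,"grip":1},
  {"x":0,"y":0,"z":-0.24,"ax":0,"ay":0,"az":0,"grip":1},
  {"x":-0.07,"y":0.046,"z":-0.24,"ax":0,"ay":0,"az":0,"grip":1},
  {"x":-0.14,"y":0.092,"z":-0.24,"ax":0,"ay":0,"az":0,"grip":1},
  {"x":-0.21,"y":0.138,"z":-0.24,"ax":0,"ay":0,"az":0,"grip":1},
  {"x":-0.28,"y":0.184,"z":-0.24,"ax":0,"ay":0,"az":0,"grip":1},
  {"x":-0.35,"y":0.23,"z":-0.24,"ax":0,"ay":0,"az":0,"grip":1},
  {"x":-0.42,"y":0.276,"z":-0.24,"ax":0,"ay":0,"az":0,"grip":1},
  {"x":-0.49,"y":0.322,"z":-0.24,"ax":0,"ay":0,"az":0,"grip":1},
  {"x":-0.56,"y":0.368,"z":-0.24,"ax":0,"ay":0,"az":0,"grip":1},
  {"x":-0.63,"y":0.414,"z":-0.24,"ax":0,"ay":0,"az":0,"grip":1},
])

```text
time: 20.5
tool_pos: [0.672, 0.0505, 0.1559]
tcp_rot: [-2.284, -2.156, 0.001]
wrist_force: [0.0, 0.2, -5.6]
width: 0.281
grip_force: 70.1
```

step_arm([
  {"x":-0.066,"y":0.045,"z":0,"ax":0,"ay":0,"az":0,"grip":1},
  {"x":-0.066,"y":0.045,"z":0,"ax":0,"ay":0,"az":0,"grip":1},
  {"x":-0.066,"y":0.045,"z":0,"ax":0,"ay":0,"az":0,"grip":1},
])

```text
time: 20.8
tool_pos: [0.6922, 0.0167, 0.1555]
tcp_rot: [-2.286, -2.153, 0.002]
wrist_force: [-0.2, 0.2, -5.2]
width: 0.277
grip_force: 70.3
```

```bash
python3 -c "
from look import *
look([('brass','brass',(693,20),.15,80)],'w9')"
```

```text
t 20.8 tcp [692.2  16.7 155.5] slabframe(ty,tx=y,x) [ -1.7 104.2] toolx ang 86.56 tilt [-0.0016  0.0003]
brass px [320.7, 253.2] area 6043 ctr [692.9  15.4] size [40.5 68.5] slabf [ -2.9 104.9] step tool xy/500 [-0.0024  0.0014]
```

View pics/w9.png

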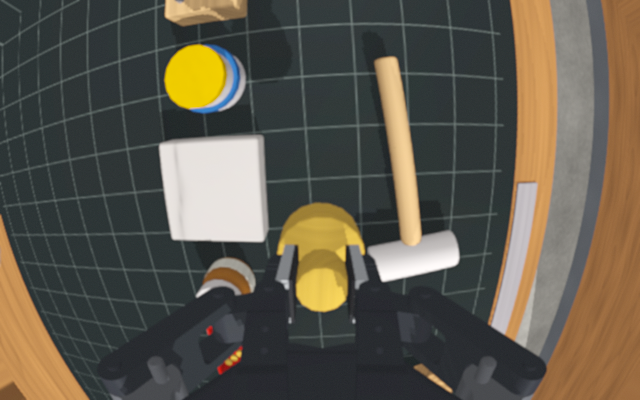

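The weight hangs level at (320,258), with the mallet head (415,257) clear to the right. The yellow/blue stack (203,78), slab and jar look in order. Lower, and release with only a partial opening.

step_arm([
  {"x":0.003,"y":0.001,"z":0.08,"ax":0,"ay":0,"az":0,"grip":1},
  {"x":0.003,"y":0.001,"z":0.15,"ax":0,"ay":0,"az":0,"grip":1},
  {"x":0.003,"y":0.001,"z":0.2,"ax":0,"ay":0,"az":0,"grip":1},
  {"x":0.003,"y":0.001,"z":0.22,"ax":0,"ay":0,"az":0,"grip":1},
  {"x":0.003,"y":0.001,"z":0.231,"ax":0,"ay":0,"az":0,"grip":1},
  {"x":0.003,"y":0.001,"z":0.231,"ax":0,"ay":0,"az":0,"grip":1},
  {"x":0.003,"y":0.001,"z":0.231,"ax":0,"ay":0,"az":0,"grip":1},
])

```text
time: 21.55
tool_pos: [0.6947, 0.0196, 0.0429]
tcp_rot: [2.283, 2.155, 0.004]
wrist_force: [0.2, 0.0, -4.9]
width: 0.279
grip_force: 70.3
```

step_arm([
  {"x":0,"y":0,"z":0.006,"ax":0,"ay":0,"az":0,"grip":1},
  {"x":0,"y":0,"z":0.012,"ax":0,"ay":0,"az":0,"grip":1},
  {"x":0,"y":0,"z":0.012,"ax":0,"ay":0,"az":0,"grip":1},
  {"x":0,"y":0,"z":0.012,"ax":0,"ay":0,"az":0,"grip":1},
])

```text
time: 21.95
tool_pos: [0.695, 0.0192, 0.0388]
tcp_rot: [2.283, 2.154, 0.004]
wrist_force: [-3.8, 0.1, 5.9]
width: 0.273
grip_force: 71.5
```

step_arm([
  {"x":0,"y":0,"z":-0.004,"ax":0,"ay":0,"az":0,"grip":0},
  {"x":0,"y":0,"z":-0.004,"ax":0,"ay":0,"az":0,"grip":0},
  {"x":0,"y":0,"z":-0.004,"ax":0,"ay":0,"az":0,"grip":0},
  {"x":0,"y":0,"z":-0.004,"ax":0,"ay":0,"az":0,"grip":0},
  {"x":0,"y":0,"z":-0.08,"ax":0,"ay":0,"az":0,"grip":0},
  {"x":0,"y":0,"z":-0.17,"ax":0,"ay":0,"az":0,"grip":0},
  {"x":0,"y":0,"z":-0.24,"ax":0,"ay":0,"az":0,"grip":-1},
  {"x":0,"y":0,"z":-0.24,"ax":0,"ay":0,"az":0,"grip":-1},
  {"x":0,"y":0,"z":-0.24,"ax":0,"ay":0,"az":0,"grip":-1},
])

```text
time: 22.85
tool_pos: [0.6942, 0.0192, 0.1566]
tcp_rot: [2.283, 2.155, 0.004]
wrist_force: [0.1, 0.0, -0.6]
width: 0.977
grip_force: 0.0
```

```bash
python3 -c "
from look import *
look([('brass','brass',(693,20),.026,60)])"
```

```text
t 22.85 tcp [694.2  19.2 156.6] slabframe(ty,tx=y,x) [  0.9 106.1] toolx ang 86.68 tilt [ 0.0032 -0.0001]
brass px [320.7, 195.7] area 2549 ctr [694.9  15.9] size [50.3 54.9] slabf [ -2.3 106.9] step tool xy/500 [-0.0064  0.0017]
```

step_arm([
  {"x":0.715,"y":-0.246,"z":0,"ax":0,"ay":0,"az":0,"grip":-1},
  {"x":0.715,"y":-0.246,"z":0,"ax":0,"ay":0,"az":0,"grip":-1},
  {"x":0.715,"y":-0.246,"z":0,"ax":0,"ay":0,"az":0,"grip":-1},
  {"x":0.715,"y":-0.246,"z":0,"ax":0,"ay":0,"az":0,"grip":-1},
  {"x":0.715,"y":-0.246,"z":0,"ax":0,"ay":0,"az":0,"grip":-1},
  {"x":0.715,"y":-0.246,"z":0,"ax":0,"ay":0,"az":0,"grip":-1},
  {"x":0.715,"y":-0.246,"z":0,"ax":0,"ay":0,"az":0,"grip":-1},
  {"x":0.715,"y":-0.246,"z":0,"ax":0,"ay":0,"az":0,"grip":-1},
  {"x":0.715,"y":-0.246,"z":0,"ax":0,"ay":0,"az":0,"grip":-1},
  {"x":0.715,"y":-0.246,"z":0,"ax":0,"ay":0,"az":0,"grip":-1},
])

```text
time: 23.9
tool_pos: [0.5895, 0.383, 0.1522]
tcp_rot: [-2.282, -2.158, 0.007]
wrist_force: [0.3, -0.7, 0.5]
width: 1.001
grip_force: 0.0
```

```bash
python3 -c "
from look import *
look([('anvil','steel',(590,385),.026,42)],'w10')"
```

```text
t 23.9 tcp [589.5 383.  152.2] slabframe(ty,tx=y,x) [358.2 -19.2] toolx ang 86.79 tilt [-0.0034 -0.0027]
anvil px [322.5, 191.7] area 3374 ctr [590.6 383.3] size [61.  64.3] slabf [358.5 -18.1] step tool xy/500 [0.0005 0.0021]
```

View pics/w10.png

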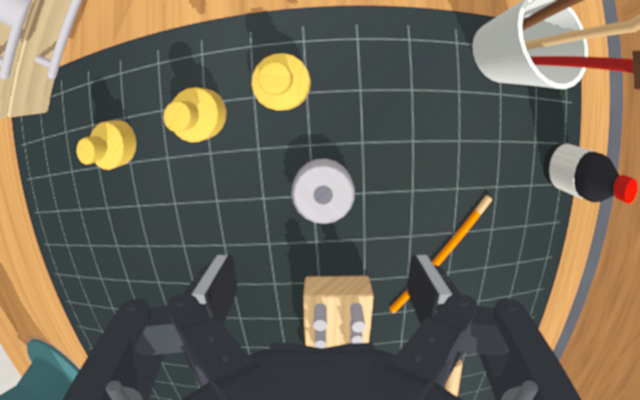

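The anvil is centred at (323,192) between the open fingers; the pencil and punches are clear. Going low on it.

step_arm([
  {"x":0.001,"y":0.002,"z":0.09,"ax":0,"ay":0,"az":0,"grip":-1},
  {"x":0.001,"y":0.002,"z":0.18,"ax":0,"ay":0,"az":0,"grip":-1},
  {"x":0.001,"y":0.002,"z":0.26,"ax":0,"ay":0,"az":0,"grip":-1},
  {"x":0.001,"y":0.002,"z":0.3,"ax":0,"ay":0,"az":0,"grip":-1},
  {"x":0.001,"y":0.002,"z":0.309,"ax":0,"ay":0,"az":0,"grip":-1},
  {"x":0.001,"y":0.002,"z":0.309,"ax":0,"ay":0,"az":0,"grip":1},
  {"x":0.001,"y":0.002,"z":0.309,"ax":0,"ay":0,"az":0,"grip":1},
  {"x":0.001,"y":0.002,"z":0.309,"ax":0,"ay":0,"az":0,"grip":1},
  {"x":0.001,"y":0.002,"z":0.309,"ax":0,"ay":0,"az":0,"grip":1},
  {"x":0.001,"y":0.002,"z":0.309,"ax":0,"ay":0,"az":0,"grip":1},
  {"x":0.001,"y":0.002,"z":0.309,"ax":0,"ay":0,"az":0,"grip":1},
  {"x":0.001,"y":0.002,"z":0.309,"ax":0,"ay":0,"az":0,"grip":1},
], force=70)

```text
time: 25.15
tool_pos: [0.5938, 0.3842, 0.003]
tcp_rot: [2.284, 2.155, 0.005]
wrist_force: [0.2, -2.8, 6.5]
width: 0.645
grip_force: 75.8
```

step_arm([
  {"x":0,"y":0,"z":-0.08,"ax":0,"ay":0,"az":0,"grip":1},
  {"x":0,"y":0,"z":-0.17,"ax":0,"ay":0,"az":0,"grip":1},
  {"x":0,"y":0,"z":-0.25,"ax":0,"ay":0,"az":0,"grip":1},
  {"x":-0.07,"y":0.003,"z":-0.28,"ax":0,"ay":0,"az":0,"grip":1},
  {"x":-0.15,"y":0.006,"z":-0.28,"ax":0,"ay":0,"az":0,"grip":1},
  {"x":-0.23,"y":0.01,"z":-0.28,"ax":0,"ay":0,"az":0,"grip":1},
  {"x":-0.31,"y":0.014,"z":-0.28,"ax":0,"ay":0,"az":0,"grip":1},
  {"x":-0.39,"y":0.018,"z":-0.28,"ax":0,"ay":0,"az":0,"grip":1},
  {"x":-0.47,"y":0.022,"z":-0.28,"ax":0,"ay":0,"az":0,"grip":1},
  {"x":-0.55,"y":0.026,"z":-0.28,"ax":0,"ay":0,"az":0,"grip":1},
  {"x":-0.63,"y":0.03,"z":-0.28,"ax":0,"ay":0,"az":0,"grip":1},
  {"x":-0.7,"y":0.034,"z":-0.28,"ax":0,"ay":0,"az":0,"grip":1},
])

```text
time: 26.35
tool_pos: [0.5878, 0.0314, 0.1397]
tcp_rot: [-2.285, -2.156, 0.001]
wrist_force: [0.8, -0.5, -5.7]
width: 0.652
grip_force: 77.5
```

step_arm([
  {"x":-0.018,"y":0,"z":0,"ax":0,"ay":0,"az":0,"grip":1},
  {"x":-0.018,"y":0,"z":0,"ax":0,"ay":0,"az":0,"grip":1},
  {"x":-0.018,"y":0,"z":0,"ax":0,"ay":0,"az":0,"grip":1},
])

```text
time: 26.65
tool_pos: [0.588, 0.025, 0.14]
tcp_rot: [-2.284, -2.155, -0.0]
wrist_force: [-0.2, -0.1, -4.6]
width: 0.653
grip_force: 77.5
```

```bash
python3 -c "
from look import *
look([],'w11')"
```

```text
t 26.65 tcp [588.  25. 140.] slabframe(ty,tx=y,x) [ 0.7 -0.4] toolx ang 86.67 tilt [-0.0006  0.0009]
```

View pics/w11.png

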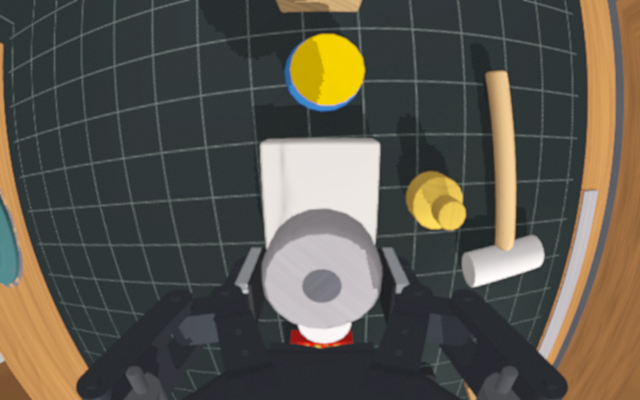

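The anvil is held level over the slab, dot at (321,286). The stack, weight and jar are all standing. Lower to just above the slab and check the dot.

step_arm([
  {"x":0,"y":0,"z":0.08,"ax":0,"ay":0,"az":0,"grip":1},
  {"x":0,"y":0,"z":0.15,"ax":0,"ay":0,"az":0,"grip":1},
  {"x":0,"y":0,"z":0.19,"ax":0,"ay":0,"az":0,"grip":1},
  {"x":0,"y":0,"z":0.2,"ax":0,"ay":0,"az":0,"grip":1},
  {"x":0,"y":0,"z":0.2,"ax":0,"ay":0,"az":0,"grip":1},
])

```text
time: 27.2
tool_pos: [0.5877, 0.0255, 0.0395]
tcp_rot: [-2.282, -2.157, 0.002]
wrist_force: [-0.1, 0.2, -4.2]
width: 0.647
grip_force: 77.4
```

```bash
python3 -c "
from look import *
look([])
c=imaging.read_camera('wrist'); c['fish']=1
z=bot.read_state()['tool_pos'][2]-.003+.026
g=cv2.cvtColor(c['img'],cv2.COLOR_RGB2GRAY)[265:310,295:348]; m=(cv2.GaussianBlur(g,(3,3),0)<np.median(g)-30).astype(np.uint8)
n,l,s,ce=cv2.connectedComponentsWithStats(m)
for i in range(1,n):
  if s[i,4]>100: p=plane(c,ce[i][0]+295,ce[i][1]+265,z)*1000; print(s[i],ce[i]+[295,265],p,sf(p[:2]))
"
```

```text
t 27.2 tcp [587.7  25.5  39.5] slabframe(ty,tx=y,x) [ 1.2 -0.7] toolx ang 86.78 tilt [-0.0019  0.0002]
[   7    4   40   34 1031] [321.33947624 285.45101843] [589.96198836  25.50977401  64.90510341] [1.3 1.6]
```

step_arm([
  {"x":0,"y":0,"z":0.008,"ax":0,"ay":0,"az":0,"grip":1},
  {"x":0,"y":0,"z":0.016,"ax":0,"ay":0,"az":0,"grip":1},
  {"x":0,"y":0,"z":0.016,"ax":0,"ay":0,"az":0,"grip":1},
  {"x":0,"y":0,"z":0.016,"ax":0,"ay":0,"az":0,"grip":1},
])

```text
time: 27.7
tool_pos: [0.5891, 0.0243, 0.0331]
tcp_rot: [2.284, 2.155, 0.002]
wrist_force: [0.6, 1.4, -3.5]
width: 0.649
grip_force: 77.6
```

step_arm([
  {"x":0,"y":0,"z":0.006,"ax":0,"ay":0,"az":0,"grip":1},
  {"x":0,"y":0,"z":0.006,"ax":0,"ay":0,"az":0,"grip":1},
  {"x":0,"y":0,"z":0.006,"ax":0,"ay":0,"az":0,"grip":-1},
  {"x":0,"y":0,"z":0.006,"ax":0,"ay":0,"az":0,"grip":-1},
  {"x":0,"y":0,"z":0.006,"ax":0,"ay":0,"az":0,"grip":-1},
  {"x":0,"y":0,"z":0.006,"ax":0,"ay":0,"az":0,"grip":-1},
  {"x":0,"y":0,"z":-0.06,"ax":0,"ay":0,"az":0,"grip":-1},
  {"x":0,"y":0,"z":-0.16,"ax":0,"ay":0,"az":0,"grip":-1},
  {"x":0,"y":0,"z":-0.26,"ax":0,"ay":0,"az":0,"grip":-1},
  {"x":0,"y":0,"z":-0.36,"ax":0,"ay":0,"az":0,"grip":-1},
  {"x":0,"y":0,"z":-0.4,"ax":0,"ay":0,"az":0,"grip":-1},
  {"x":0,"y":0,"z":-0.4,"ax":0,"ay":0,"az":0,"grip":-1},
])

```text
time: 28.9
tool_pos: [0.5913, 0.0243, 0.2377]
tcp_rot: [2.28, 2.152, 0.011]
wrist_force: [0.3, -1.3, -0.2]
width: 1.001
grip_force: 0.0
```

```bash
python3 -c "
from look import *
look([('yel','yellow',(596,131),.064,50),('blue','blue',(596,131),.034,50),('jar','white',(584,-82),.062,30),('brass','brass',(694,18),.026,40),('green','green',(470,-379),.034,50)],'w12')
c=imaging.read_camera('wrist'); c['fish']=1
u,v=[int(round(x)) for x in proj(c,(.589,.0255,.056))]
g=cv2.cvtColor(c['img'],cv2.COLOR_RGB2GRAY)[v-12:v+13,u-12:u+13]; m=(g<np.median(g)-30).astype(np.uint8)
n,l,s,ce=cv2.connectedComponentsWithStats(m)
for i in range(1,n):
  if s[i,4]>10: p=plane(c,ce[i][0]+u-12,ce[i][1]+v-12,.056)*1000; print(s[i],p,sf(p[:2]))
"
```

```text
t 28.9 tcp [591.3  24.3 237.7] slabframe(ty,tx=y,x) [0.2 3. ] toolx ang 86.69 tilt [ 0.0094 -0.    ]
yel px [320.3, 80.2] area 1936 ctr [599.2 129.5] size [48.7 50.3] slabf [105.7   4.9] step tool xy/500 [0.211  0.0035]
blue px [304.6, 93.1] area 357 ctr [598. 131.] size [61.8 63.3] slabf [107.1   3.6] step tool xy/500 [0.2137 0.001 ]
jar px [318.9, 268.0] area 1323 ctr [585.1 -79.7] size [47.5 53.9] slabf [-104.     2.7] step tool xy/500 [-0.2083 -0.0005]
brass px [403.0, 176.8] area 1565 ctr [692.6  15.7] size [50.4 59. ] slabf [ -2.7 104.6] step tool xy/500 [-0.0055  0.2031]
green none 266 402
[  6   6  16  16 208] [590.29168805  23.43574966  56.        ] [-0.7  2. ]
```

View pics/w12.png

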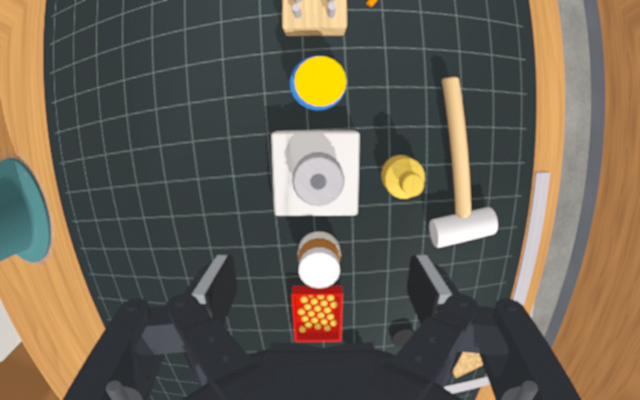

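The picture shows everything in place: anvil on the slab (318,180), yellow on blue (319,81), jar (319,262), weight (403,177), mallet unmoved. All measured offsets are within 5 mm, so I'm handing it in.

```bash
python3 -c "
from workcell import bot; print(bot.finish_job())"
```

```text
the job is handed in; nothing more can be done
None
```

The job is handed in at about 29 s: all five objects were set down and released within about 5 mm of their targets by my camera measurements, and neither the green tin nor the mallet was touched; the judge's result was not reported.

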